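# Sort stray vials and bottles back into their wire racks

### The job

Put the stray containers back in their racks by size: the two small vials into the two empty cells of the low narrow rack, the two brown bottles into the two empty cells of the middle rack, and the large clear bottle into the empty cell of the tall wide rack. Each stands upright on the floor of its own cell at the end. Never tip one over, and leave the bench timer and the white roll of film where they are.

Things in the scene. Friction and masses are not known exactly. Their poses are not given: they have to be found in the camera images.
- rack_small: lowest and narrowest of three white wire racks, fixed: one row of 4 open square cells, 176 x 44 mm. Origin: centre of the underside; y along the row (roughly towards the robot), x across, z up. Pitch 44 mm, clear opening 40 mm; floor 4 mm, wire tops 30 mm above the worktop. Vials are already fixed in the cells at y = -66 and -22 mm; those at y = +22 and +66 mm are empty.
- rack_medium: middle one of three white wire racks, fixed: one row of 3 open square cells, 180 x 60 mm. Origin: centre of the underside; y along the row (roughly towards the robot), x across, z up. Pitch 60 mm, clear opening 56 mm; floor 4 mm, wire tops 48 mm above the worktop. A brown bottle is already fixed in the end cell at y = -60 mm; those at y = 0 and +60 mm are empty.
- rack_large: highest and widest of three white wire racks, fixed: one row of 2 open square cells, 168 x 84 mm. Origin: centre of the underside; y along the row (roughly towards the robot), x across, z up. Pitch 84 mm, clear opening 80 mm; floor 4 mm, wire tops 62 mm above the worktop. A like large bottle, 128 mm tall, is fixed in the cell at y = -42 mm; the one at y = +42 mm is empty.
- vial_a: one of two alike: small clear glass vial with a white ribbed screw cap, standing upright: body 28 mm across and 45 mm tall, cap 24 mm across from 45 to 61 mm up, about 35 g; grip it by the cap, about 54 mm up. Origin: centre of its underside, z up. Goes into rack_small.
- vial_b: the other of two alike: small clear glass vial with a white ribbed screw cap, standing upright: body 28 mm across and 45 mm tall, cap 24 mm across from 45 to 61 mm up, about 35 g; grip it by the cap, about 54 mm up. Origin: centre of its underside, z up. Goes into rack_small.
- brown_a: one of two alike: brown glass bottle with a dark ribbed screw cap and a paper label, standing upright: body 43 mm across and 70 mm tall, cap 29 mm across from 70 to 94 mm up, about 75 g; grip it by the cap, about 83 mm up. Origin: centre of its underside, z up. Goes into rack_medium.
- brown_b: the other of two alike: brown glass bottle with a dark ribbed screw cap and a paper label, standing upright: body 43 mm across and 70 mm tall, cap 29 mm across from 70 to 94 mm up, about 75 g; grip it by the cap, about 83 mm up. Origin: centre of its underside, z up. Goes into rack_medium.
- large_bottle: large clear glass bottle with a broad ribbed screw cap, standing upright: body 66 mm across, cap 46 mm across from 104 to 128 mm above its underside, 0.25 to 0.45 kg; grip it by the cap, about 116 mm up. Origin: centre of its underside, z up. Goes into rack_large.
- timer: bystander: flat bench timer with three buttons, 62 x 66 x 18 mm, loose, lying among the bottles. Origin: centre of its underside. Behind it all, at the left and middle, a tall solid instrument 0.58 m high has its face 0.59 m ahead of the robot: keep hand and arm clear of it, also when swinging across.
- film_roll: bystander: short white roll of sealing film with a hole in its middle, 52 mm across, 50 mm tall, loose, standing on end among the bottles. Origin: centre of its underside.
Mind the look-alikes: they are no part of the job. What is shaped like the vial_b but pink is not meant.

How it is judged:
At the end, for the whole second after the job is handed in: Vials in the two empty cells of rack_small (within 10 mm of a cell centre along and across the row), brown bottles in those of rack_medium and the large bottle in that of rack_large (within 12 mm); each on the rack floor (within 5 mm), upright within 0.15 rad, released and at rest (x of vial_a in the frame of rack_small between -0.01 and 0.01 m and z of vial_a in the frame of rack_small between -0.001 and 0.009 m and (y of vial_a in the frame of rack_small between 0.012 and 0.032 m or y of vial_a in the frame of rack_small between 0.056 and 0.076 m) and angle between each of vial_a, vial_b, brown_a, brown_b, large_bottle's own z axis and vertical below 0.15 rad and linear speed of each of vial_a, vial_b, brown_a, brown_b, large_bottle below 0.02 m/s and x of vial_b in the frame of rack_small between -0.01 and 0.01 m and z of vial_b in the frame of rack_small between -0.001 and 0.009 m and (y of vial_b in the frame of rack_small between 0.012 and 0.032 m or y of vial_b in the frame of rack_small between 0.056 and 0.076 m) and x of brown_a in the frame of rack_medium between -0.012 and 0.012 m and z of brown_a in the frame of rack_medium between -0.001 and 0.009 m and (y of brown_a in the frame of rack_medium between -0.012 and 0.012 m or y of brown_a in the frame of rack_medium between 0.048 and 0.072 m) and x of brown_b in the frame of rack_medium between -0.012 and 0.012 m and z of brown_b in the frame of rack_medium between -0.001 and 0.009 m and (y of brown_b in the frame of rack_medium between -0.012 and 0.012 m or y of brown_b in the frame of rack_medium between 0.048 and 0.072 m) and x of large_bottle in the frame of rack_large between -0.012 and 0.012 m and z of large_bottle in the frame of rack_large between -0.001 and 0.009 m and y of large_bottle in the frame of rack_large between 0.03 and 0.054 m); the robot touches nothing.
It fails at once if a container is tipped over (leans more than 0.7 rad) (angle between any of vial_a, vial_b, brown_a, brown_b, large_bottle's own z axis and vertical above 0.7 rad).
It fails at once if the timer or the film roll is shifted by more than 25 mm (distance of any of timer, film_roll from where it was at the start of the episode above 0.025 m).
It also fails if it takes over 120 s, if anything falls off the work surface, if the arm or the gripper's body presses on something with over 40 N, if the wrist force passes 120 N, or if a joint passes its speed limit or range.

### The arm

A 6-joint arm with a two-finger parallel gripper is mounted at the origin on a cart in front of the work surface, level with it; the furniture and walls round the work are solid. World frame = base frame: x ahead of the robot, y to its left, z up, the work surface at z = 0. Lengths are in m, angles in rad, forces in N, time in s.
With the tool pointing down it reaches from about 0.35 to 1 m from the base axis. Payload 7.1 kg.
Tool frame: the origin (TCP) lies between the finger pads; the fingertips stand env.finger_overhang ahead of it and the grasp point (between the pads) lies 6 mm ahead of it (env.finger_overhang is the distance from the TCP to the fingertips, in m); x points along the fingers, z is the direction in which the jaws open and shut, and the axes are right-handed (so a half turn about x gives the same grasp; the last joint's range is limited). The gripper opens to 85 mm and grips with 20 to 120 N. Pads are 22 mm wide; open, the fingers measure 114 mm over their backs; the gripper's body (76 mm by 85 mm) begins 54 mm behind the grasp point. The pads swing forward as they close: fully open they stand 13 mm farther back than shut.
Start: joints at [1.197, 0.423, 1.63, -0, 1.089, -0.019], TCP at [0.217, 0.586, 0.256] pointing down, gripper open.
Joint ranges: [-3, 3], [-0.9, 2.11], [0.09, 2.58], [-1.31, 4.45], [0.11, 2.69], [-2.54, 2.54]. Speed limits (rad/s): [2.39, 2.39, 3.01, 3.14, 3.14, 3.14].

### API

Orientations are given as a unit quaternion [x, y, z, w].
In Python, from bench import env, solver, state, vision, nets gives the robot as it stands. The module is installed in compiled form; this text tells all that it offers. Calls block until the motion is done:
- env.move_pose(position, orientation): joint-space move of the TCP to a pose.
- env.move_straight(position, rate=0.15, ori=None): straight line of the TCP; ori=None keeps the orientation; rate is the mean speed in m/s.
- env.set_joints(angles): joint-space move.
- env.open_jaws() and env.gripper_close(f_grip=None): open the fingers fully, or close them until they stop; f_grip is the grip in N (None keeps the last).
- env.wait(seconds).
- solver.inverse_kinematics(position, orientation): joint angles nearest the present ones, or None.
- state(): the state.
- vision.get_image(name): name is "scene" or "top"; returns a dict with "img" (480x640x3 uint8, red, green, blue), "intrinsics" (3x3 intrinsics, pixels), "origin" and "orientation" of the camera in the world. Camera axes: x right, y up, looking along -z (the intrinsics and any distortion apply to the point x, -y, -z); pixel columns grow to the right and rows downward; lengths in m; the calibration is good to about 2 mm. A picture is of the moment at which its call begins. There is no depth.
A pose or a line that the arm cannot do raises env.Unreachable and nothing moves.
- env.job_done(): hands the job in, once; it reports no verdict.
Trained networks look in a picture, given as the dict that the camera call returned (one of the last four; its "shot" number tells which), for a name from the list of things; names that differ only in an ending like _2 or _b are one class to them, and where a whole thing is asked for, a point or a joint stands for the part that bears it (a point fixed in the world has none). Each returns a list of dicts, best first, with "score" (0 to 1); they miss things now and then, are a little off and sometimes report something else, mostly with a low value. They report only what shows in the picture. A call takes as long as a camera call. They do not tell look-alikes from the thing itself.
- nets.search_frame(name, picture): "bbox" ([left, top, width, height] in pixels, round what is visible of it).
- nets.silhouettes(name, picture): "mask" (480x640 bool, what is visible of it) and "bbox" ([left, top, width, height] in pixels, round what is visible of it).
- nets.mark_of(name, picture): "point" ([column, row] in pixels: a listed point, or the origin of a listed thing).
The state is a dict: "time": time; "joints": joint angles; "dq": joint speeds; "effort": joint torques, N m; "ee_pos": TCP position; "ee_rot": TCP orientation; "contact_force": force on the tool from outside, world axes, zero at the start; "ft_torque": the same for the moment, N m; "finger_gap": finger opening in m.
Only numpy, scipy, OpenCV 4.12 (cv2) and the standard library are available. Lean on these libraries where they do the work, as an engineer would, in place of code of your own. Each camera call takes 0.05 s, during which the arm holds its last target. There are 200 camera calls.

## Working session

There is one attempt and no reset: what is moved stays moved. The work goes in short steps, each a Python script; the robot and the scene stay as the last script left them, time stands still between calls to the robot, and variables do not carry over. Pictures are saved under pics/ and viewed, about 12 in all and at most 16, crops included, and the job is handed in when it is done.

```bash
mkdir -p pics; cat > h.py <<'E'
import numpy as np, cv2
from scipy.spatial.transform import Rotation as R
from bench import env, solver, state, vision, nets
def save(p,n): cv2.imwrite(f'pics/{n}.png',p['img'][:,:,::-1])
def ray(p,uv):
    K=np.array(p['intrinsics']); d=np.linalg.inv(K)@[uv[0],uv[1],1]
    return np.array(p['origin']), R.from_quat(p['orientation']).as_matrix()@(d*[1,-1,-1])
def at_z(p,uv,z):
    o,d=ray(p,uv); return o+d*(z-o[2])/d[2]
def proj(p,X):
    c=R.from_quat(p['orientation']).as_matrix().T@(np.array(X)-p['origin']); q=np.array(p['intrinsics'])@(c*[1,-1,-1]); return q[:2]/q[2]
E
python3 - <<'E'
from h import *
for n in ['scene','top']:
    p=vision.get_image(n); save(p,n+'0'); print(n,p.keys(),p['intrinsics'],p['origin'],p['orientation'])
    for t in ['vial_a','brown_a','large_bottle','timer','film_roll','rack_small','rack_medium','rack_large']:
        for d in nets.mark_of(t,p): print(t,np.round(d['point']),round(d['score'],2),np.round(at_z(p,d['point'],0)[:2],3))
        for d in nets.search_frame(t,p): print('   box',np.round(d['bbox']),round(d['score'],2))
s=state();print(s['time'],s['ee_rot'],env.finger_overhang)
E
```

```text
scene dict_keys(['img', 'intrinsics', 'origin', 'orientation', 'shot']) [[479.09526543   0.         321.74267317]
 [  0.         479.09526543 231.73033255]
 [  0.           0.           1.        ]] [-0.15818636 -0.3633227   0.94085533] [ 0.28748981 -0.16826014 -0.46822982  0.81841247]
vial_a [189. 190.] 0.8 [0.445 0.398]
vial_a [207. 172.] 0.79 [0.522 0.4  ]
vial_a [472. 331.] 0.52 [ 0.427 -0.404]
   box [198. 154.  10.  22.] 0.79
   box [466. 311.  19.  27.] 0.74
   box [179. 171.  18.  25.] 0.68
brown_a [266. 231.] 0.69 [0.43  0.136]
brown_a [363. 274.] 0.68 [ 0.439 -0.134]
   box [255. 202.  21.  38.] 0.96
   box [355. 248.  20.  36.] 0.91
large_bottle [482. 292.] 0.77 [ 0.536 -0.391]
   box [468. 253.  40.  50.] 0.69
timer [383. 241.] 0.97 [ 0.552 -0.131]
   box [365. 230.  29.  28.] 0.89
   box [282. 182.  20.  24.] 0.58
film_roll [294. 201.] 0.56 [0.553 0.131]
   box [280. 182.  22.  22.] 0.79
   box [405. 247.  43.  73.] 0.81
rack_medium [326. 238.] 0.95 [ 0.487 -0.005]
   box [298. 192.  61.  73.] 0.62
rack_large [238. 196.] 0.68 [0.493 0.271]
   box [202. 146.  62.  76.] 0.
[... 541 characters left out ...]
brown_a [375. 263.] 0.5 [ 0.44  -0.134]
brown_a [276. 267.] 0.48 [0.436 0.133]
   box [367. 258.  26.  16.] 0.81
   box [416. 212.  26.  67.] 0.23
large_bottle [470. 222.] 0.89 [ 0.544 -0.394]
   box [461. 209.  30.  28.] 0.64
timer [371. 226.] 0.61 [ 0.539 -0.126]
   box [360. 213.  26.  28.] 0.56
film_roll [271. 225.] 0.79 [0.549 0.144]
   box [258. 210.  22.  25.] 0.65
rack_small [424. 243.] 0.88 [ 0.491 -0.267]
   box [415. 213.  30.  68.] 0.7
rack_medium [331. 245.] 0.84 [ 0.491 -0.015]
   box [316. 206.  25.  71.] 0.78
rack_large [219. 242.] 0.65 [0.507 0.283]
   box [199. 208.  42.  69.] 0.95
   box [360. 210.  30.  34.] 0.63
1.7 [-0.40392289  0.5803957   0.40392538  0.58037179] 0.025
```

```bash
python3 - <<'E'
import cv2
a=cv2.imread('pics/scene0.png')[130:360,160:520]; cv2.imwrite('pics/s1.png',cv2.resize(a,None,fx=2.2,fy=2.2,interpolation=2))
a=cv2.imread('pics/top0.png')[180:310,140:510]; cv2.imwrite('pics/t1.png',cv2.resize(a,(740,260),interpolation=2))
cv2.imwrite('pics/t1.png',cv2.resize(a,None,fx=2.16,fy=2.16,interpolation=2))
E
```

```text
(no output)
```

View pics/s1.png

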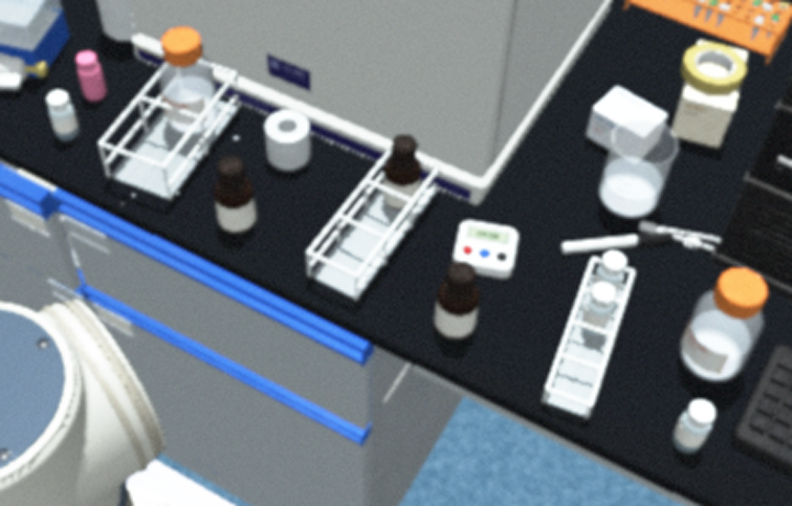

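View pics/t1.png

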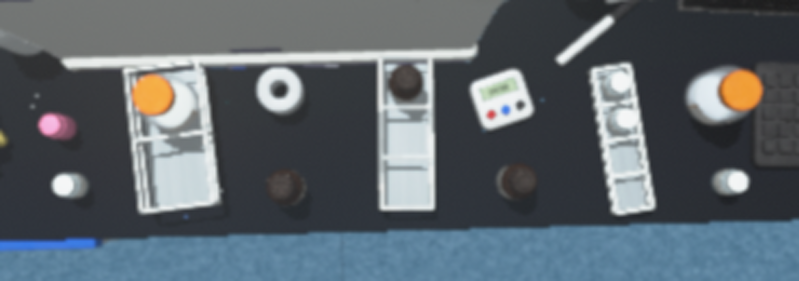

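The scene crop shows the pink vial far left, at about (200,167) in full-image pixels. The white stray vials are near (189,182) and (475,323), the stray browns near (266,221) and (365,266), and the stray large bottle near (487,275). The top view agrees, and the instrument fills the area behind the left and middle racks. Next I'll refine the poses by fitting models to the masks from both cameras.

```bash
cat > fit.py <<'E'
from h import *
from scipy.optimize import minimize
S=4
def hullmask(p,pts):
    uv=np.array([proj(p,X) for X in pts]); m=np.zeros((480,640),np.uint8)
    cv2.fillConvexPoly(m,cv2.convexHull(np.round(uv*16).astype(np.int32).reshape(-1,1,2)),255,cv2.LINE_AA,4); return m/255.
def box(v,w,l,h):
    x,y,a=v; c,s=np.cos(a),np.sin(a)
    return [[x+c*i*w/2-s*j*l/2,y+s*i*w/2+c*j*l/2,z] for i in(-1,1) for j in(-1,1) for z in(0,h)]
def cyl(v,d,z0,z1):
    t=np.linspace(0,2*np.pi,25)[:-1]; return [[v[0]+d/2*np.cos(a),v[1]+d/2*np.sin(a),z] for a in t for z in(z0,z1)]
RK={'rack_small':(.044,.176,.030),'rack_medium':(.06,.18,.048),'rack_large':(.084,.168,.062)}
CY={'vial_a':[(.028,0,.045),(.024,.045,.061)],'brown_a':[(.043,0,.07),(.029,.07,.094)],'large_bottle':[(.066,0,.09),(.046,.104,.128)]}
def model(n,p,v):
    if n in RK: return hullmask(p,box(v,*RK[n]))
    return np.max([hullmask(p,cyl(v,*c)) for c in CY[n]],0)
def fit(n,v0,pics):
    obs=[]
    for p in pics:
        c=None
        for d in nets.silhouettes(n,p):
            m=d['mask'].astype(np.uint8)
            if n in RK:
                k=cv2.findNonZero(m); m=np.zeros_like(m); cv2.fillConvexPoly(m,cv2.convexHull(k),1)
            e=np.abs(model(n,p,v0)-m).sum()/max(model(n,p,v0).sum(),1)
            if c is None or e<c[0]: c=(e,m)
        if c and c[0]<0.9: obs.append((p,c[1].astype(float)))
    out=[]
    def run(o):
        f=lambda v:sum(np.abs(model(n,p,v)-m).sum()/m.sum() for p,m in o)
        st=np.array([[0]*len(v0)]+[list(.012*np.eye(len(v0))[i]*(8 if i==2 else 1)) for i in range(len(v0))])
        r=minimize(f,v0,method='Nelder-Mead',options=dict(initial_simplex=np.array(v0)+st,xatol=2e-4,fatol=1e-4))
        return np.round(r.x,4),round(r.fun/len(o),3)
    if not obs: return None
    return run(obs),[run([o]) for o in obs]
E
python3 - <<'E'
from fit import *
ps=[vision.get_image(n) for n in('scene','top')]
h=np.pi/2
for n,v in [('rack_small',[.49,-.27,h+.1]),('rack_medium',[.49,-.01,h]),('rack_large',[.5,.277,h+.1]),('vial_a',[.444,.397]),('vial_a',[.428,-.402]),('brown_a',[.438,.134]),('brown_a',[.439,-.134]),('large_bottle',[.54,-.393])]:
    r=fit(n,v,ps); print(n,r)
E
```

```text
rack_small ((array([ 0.4867, -0.2733,  1.7104]), np.float64(0.075)), [(array([ 0.4875, -0.2736,  1.6967]), np.float64(0.098)), (array([ 0.486 , -0.2733,  1.7125]), np.float64(0.05))])
rack_medium ((array([ 0.5   , -0.0074,  1.5693]), np.float64(0.083)), [(array([ 0.5005, -0.0075,  1.5767]), np.float64(0.074)), (array([ 0.4997, -0.0071,  1.5494]), np.float64(0.086))])
rack_large ((array([0.5015, 0.2737, 1.6861]), np.float64(0.093)), [(array([0.5056, 0.2754, 1.7017]), np.float64(0.141)), (array([0.5002, 0.2733, 1.6783]), np.float64(0.031))])
vial_a ((array([0.447 , 0.3975]), np.float64(0.18)), [(array([0.447 , 0.3975]), np.float64(0.18))])
vial_a ((array([ 0.4299, -0.4028]), np.float64(0.378)), [(array([ 0.4308, -0.4023]), np.float64(0.25)), (array([ 0.4303, -0.3982]), np.float64(0.496))])
brown_a ((array([0.4381, 0.1393]), np.float64(0.2)), [(array([0.4366, 0.1377]), np.float64(0.214)), (array([0.4381, 0.1377]), np.float64(0.184))])
brown_a ((array([ 0.4387, -0.1407]), np.float64(0.301)), [(array([ 0.4388, -0.1409]), np.float64(0.219)), (array([ 0.4362, -0.1361]), np.float64(0.363))])
large_bottle ((array([ 0.5351, -0.3894]), np.float64(0.214)), [(array([ 0.5407, -0.3906]), np.float64(0.197)), (array([ 0.5342, -0.3859]), np.float64(0.224))])
```

```bash
cat > ov.py <<'E'
from fit import *
def seg(im,p,pts,off,f,col,closed=True):
    uv=np.array([(proj(p,X)+.5-off)*f for X in pts]); cv2.polylines(im,[np.round(uv*16).astype(np.int32)],closed,col,1,cv2.LINE_AA,4)
def overlay(p,items,off,wh,f):
    a=p['img'][off[1]:off[1]+wh[1],off[0]:off[0]+wh[0],::-1]; im=cv2.resize(np.ascontiguousarray(a),None,fx=f,fy=f,interpolation=cv2.INTER_CUBIC)
    for n,v in items:
        if n in RK:
            b=box(v,*RK[n])
            for k in(0,1): seg(im,p,[b[0+k],b[2+k],b[6+k],b[4+k]],off,f,(0,0,255) if k else (0,255,0))
        else:
            for d,z0,z1 in CY[n]:
                for z,c in((z0,(0,255,0)),(z1,(0,0,255))): seg(im,p,cyl(v,d,z,z+1e-6)[::2],off,f,c)
    return im
E
python3 - <<'E'
from ov import *
I=[('rack_small',[.4865,-.2733,1.710]),('rack_medium',[.5,-.0074,1.569]),('rack_large',[.5005,.2737,1.682]),('vial_a',[.447,.3975]),('vial_a',[.43,-.4025]),('brown_a',[.438,.138]),('brown_a',[.438,-.138]),('large_bottle',[.538,-.390])]
t=vision.get_image('top'); s=vision.get_image('scene')
a=overlay(t,I,np.array([160,195]),(165,95),4.8);b=overlay(t,I,np.array([315,195]),(180,95),4.4)
cv2.imwrite('pics/o1.png',a);cv2.imwrite('pics/o2.png',b)
cv2.imwrite('pics/o3.png',overlay(s,I,np.array([170,140]),(200,150),4));cv2.imwrite('pics/o4.png',overlay(s,I,np.array([335,225]),(180,135),4.4))
E
```

```text
(no output)
```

View pics/o1.png

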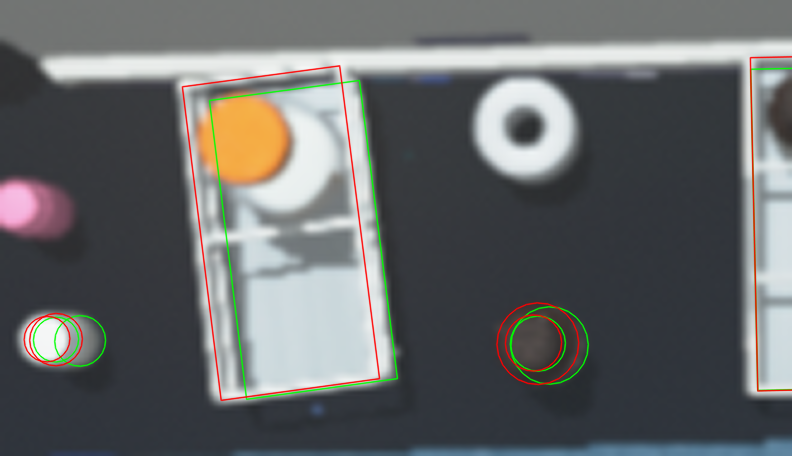

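View pics/o2.png

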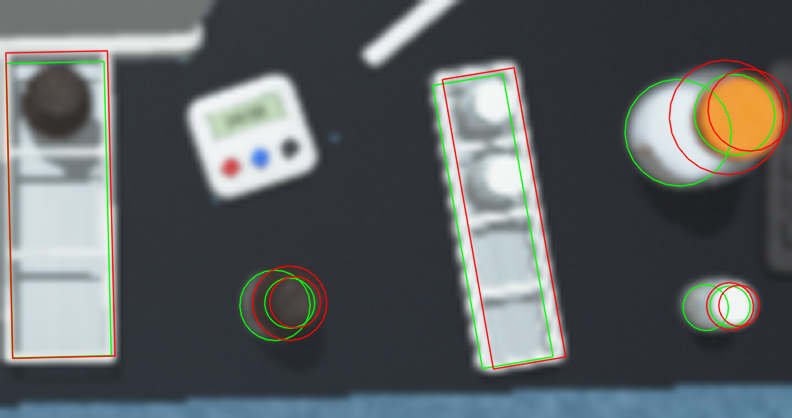

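View pics/o3.png

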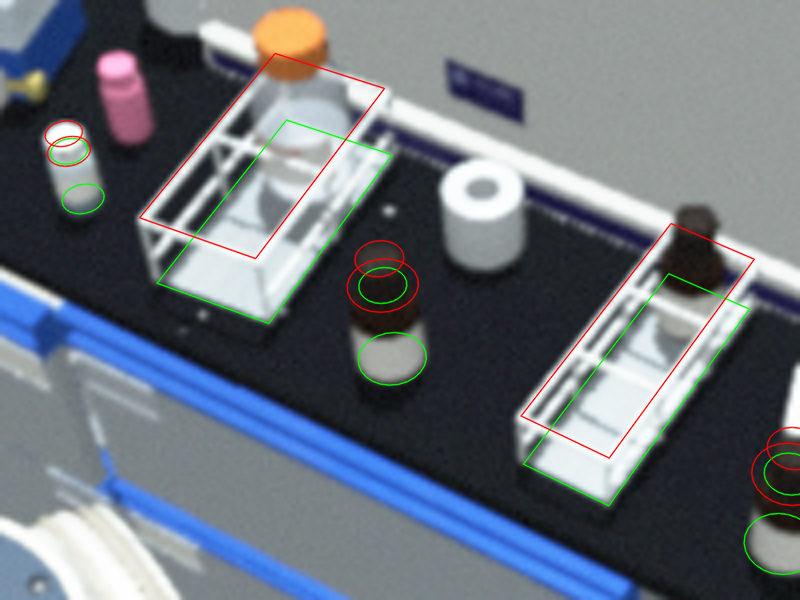

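View pics/o4.png

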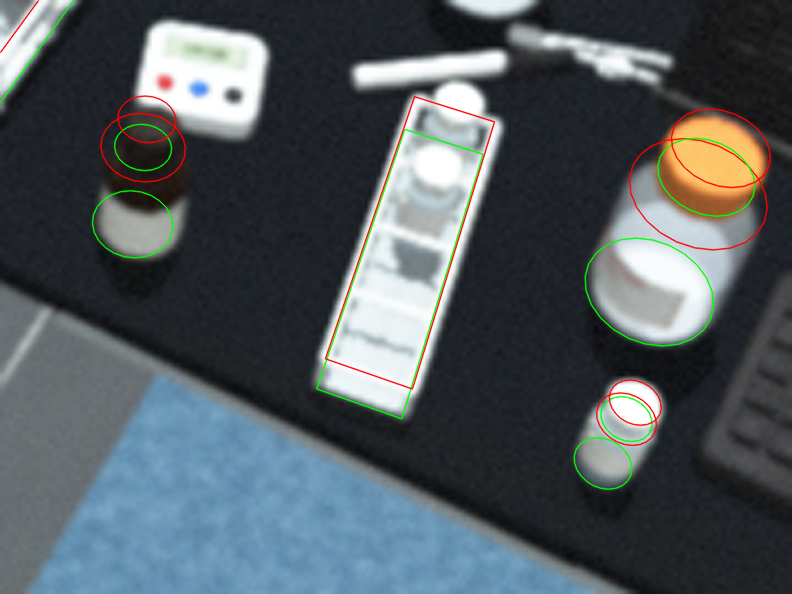

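The overlays agree with both images to within about 3 mm. I'll check IK along the routes, then start with the left vial.

```bash
cat > job.py <<'E'
from h import *
RACK={'s':(.4865,-.2733,1.710),'m':(.5,-.0074,1.569),'l':(.5005,.2737,1.682)}
ZT=.275
def cell(r,y):
    x0,y0,a=RACK[r]; return np.array([x0-np.sin(a)*y,y0+np.cos(a)*y]),a
def ori(a,sgn=1):
    X=np.array([0,0,-1.]);Z=sgn*np.array([np.cos(a),np.sin(a),0]);return R.from_matrix(np.array([X,np.cross(Z,X),Z]).T).as_quat()
def st(tag):
    s=state();print(tag,'t',round(s['time'],1),np.round(s['ee_pos'],4),'gap',round(s['finger_gap'],4),'F',np.round(s['contact_force'],1),'q6',round(s['joints'][5],2))
def pick(xy,gh,r,f,sgn,via=None,joint=False):
    q=ori(RACK[r][2],sgn); z=gh+.006
    if joint: env.move_pose([*xy,ZT],q)
    else:
        for w in via or []: env.move_straight([*w,ZT],rate=.35,ori=q)
        env.move_straight([*xy,ZT],rate=.3,ori=q)
    env.move_straight([*xy,z+.05],rate=.25); env.move_straight([*xy,z],rate=.08); st('at pick')
    env.gripper_close(f_grip=f); st('gripped')
    env.move_straight([*xy,z+.03],rate=.1); st('lifted'); env.move_straight([*xy,ZT],rate=.25)
def place(r,y,gh,off=(0,0),via=None):
    c,a=cell(r,y); c=c+np.array(off); z=.004+gh+.006
    for w in via or []: env.move_straight([*w,ZT],rate=.35)
    env.move_straight([*c,ZT],rate=.3); st('above')
    env.move_straight([*c,z+.07],rate=.25); env.move_straight([*c,z+.0015],rate=.07); st('down')
    return c
def release(c):
    env.open_jaws(); st('open'); z=state()['ee_pos'][2]
    env.move_straight([*c,z+.05],rate=.15); env.move_straight([*c,ZT],rate=.35)
E
python3 - <<'E'
from job import *
for sg in(1,-1):
  for r,pts in {'s':[(.447,.3975,.27),(.447,.3975,.06),(.43,0,.27),(.465,-.276,.06),(.42,-.28,.06),(.43,-.4025,.06)],'l':[(.536,-.39,.124),(.536,-.39,.275),(.45,.27,.13)],'m':[(.438,.138,.09),(.44,-.01,.09)]}.items():
    print(sg,r,[None if (q:=solver.inverse_kinematics(list(p),ori(RACK[r][2],sg))) is None else round(q[5],2) for p in pts])
E
```

```text
1 s [np.float64(-1.0), np.float64(-1.0), np.float64(-1.74), np.float64(-2.27), np.float64(-2.32), np.float64(-2.48)]
1 l [np.float64(-2.33), np.float64(-2.33), np.float64(-1.16)]
1 m [np.float64(-1.29), np.float64(-1.62)]
-1 s [np.float64(2.14), np.float64(2.14), np.float64(1.4), np.float64(0.87), np.float64(0.82), np.float64(0.66)]
-1 l [np.float64(0.81), np.float64(0.81), np.float64(1.98)]
-1 m [np.float64(1.85), np.float64(1.52)]
```

```bash
python3 - <<'E'
from job import *
pick((.447,.3975),.056,'s',40,-1,joint=True)
if state()['finger_gap']>.01:
    c=place('s',.022,.056,via=[(.43,.3),(.42,-.2)])
for n in('scene','top'): save(vision.get_image(n),n+'_v1')
a=cv2.imread('pics/scene_v1.png')[230:350,370:520];b=cv2.imread('pics/top_v1.png')[190:310,380:530]
cv2.imwrite('pics/v1.png',cv2.resize(np.hstack([a,b]),(800,320),interpolation=2))
E
```

```text
at pick t 6.1 [0.4471 0.3976 0.0619] gap 0.0853 F [-0.9  0.8  0.3] q6 2.14
gripped t 6.7 [0.4473 0.3977 0.0625] gap 0.0254 F [-0.2 -0.   4.4] q6 2.14
lifted t 7.2 [0.4472 0.3976 0.0924] gap 0.0255 F [ 0.7  0.6 -1.4] q6 2.14
above t 10.5 [ 0.4651 -0.2759  0.2746] gap 0.0255 F [-0.6  0.5 -0.5] q6 0.87
down t 12.3 [ 0.465  -0.2765  0.0678] gap 0.0257 F [-0.2  0.9 -0.5] q6 0.87
```

View pics/v1.png

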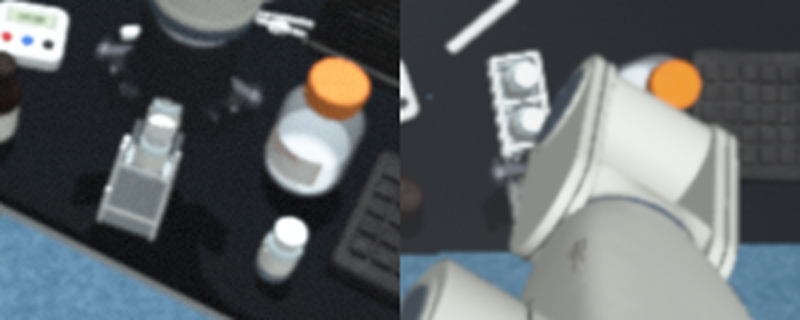

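The pictures show the vial held in the rack_small cell at about (157,130) in the left crop, clear of the wires, with no contact force. I'll release it and fetch the second vial.

```bash
python3 - <<'E'
from job import *
c,_=cell('s',.022); release(c)
pick((.43,-.4025),.056,'s',40,-1)
if state()['finger_gap']>.01:
    c=place('s',.066,.056); release(c)
    env.move_straight([.45,-.36,ZT],rate=.3)
    pick((.536,-.390),.117,'l',90,-1)
E
```

```text
open t 13.1 [ 0.4647 -0.2763  0.0675] gap 0.0853 F [ 0.4 -0.1  0.2] q6 0.87
at pick t 16.3 [ 0.4301 -0.4026  0.0619] gap 0.085 F [0.5 0.4 1.1] q6 0.66
gripped t 16.9 [ 0.4302 -0.4026  0.0624] gap 0.0253 F [-2.1  0.6  5.1] q6 0.66
lifted t 17.3 [ 0.4301 -0.4027  0.0924] gap 0.0253 F [ 0.3 -1.3 -0. ] q6 0.66
above t 18.8 [ 0.4208 -0.2816  0.2738] gap 0.0258 F [-0.2 -0.3 -0.9] q6 0.82
down t 20.6 [ 0.4214 -0.2827  0.0678] gap 0.0259 F [-0.4 -0.3 -0.4] q6 0.82
open t 21.2 [ 0.4211 -0.2825  0.0675] gap 0.0853 F [-0.3 -0.7  0.5] q6 0.82
at pick t 24.5 [ 0.5361 -0.3901  0.1229] gap 0.0855 F [-0.   0.1  0.5] q6 0.81
gripped t 24.9 [ 0.5363 -0.3901  0.124 ] gap 0.0439 F [-1.3  1.6  3.9] q6 0.81
lifted t 25.4 [ 0.5361 -0.3901  0.1534] gap 0.0437 F [-0.1  0.9 -4.7] q6 0.81
```

```bash
python3 - <<'E'
from ov import *
from job import *
for w in [(.43,-.3),(.42,.2)]: env.move_straight([*w,ZT],rate=.3)
c,a=cell('l',.042); env.move_straight([*c,ZT],rate=.2); env.move_straight([*c,.2],rate=.2); st('above')
p=vision.get_image('scene'); zb=state()['ee_pos'][2]-.123
CY['x']=[(.066,zb,zb+.09)]
cv2.imwrite('pics/l1.png',overlay(p,[('x',c),('rack_large',RACK['l'])],np.array([170,120]),(150,120),5))
E
```

```text
above t 29.6 [0.4588 0.2686 0.2004] gap 0.0438 F [ 0.3  0.9 -3.3] q6 1.97
```

View pics/l1.png

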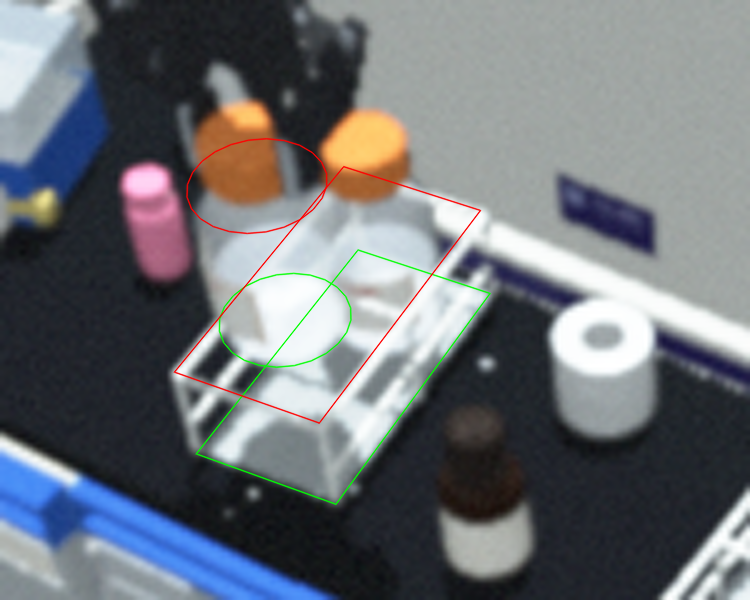

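The large bottle's underside is centred near (285,320) in the crop, which matches the predicted ellipse, and it sits above the empty cell. I'll lower it with a force check.

```bash
python3 - <<'E'
from ov import *
from job import *
c,a=cell('l',.042)
for z in (.18,.165,.15,.1385,.129):
    env.move_straight([*c,z],rate=.08); st('z')
    if np.abs(state()['contact_force']+[0,0,3.5]).max()>6: print('CONTACT');break
p=vision.get_image('scene'); zb=state()['ee_pos'][2]-.123
CY['x']=[(.066,zb,zb+.09)]
cv2.imwrite('pics/l2.png',overlay(p,[('x',c)],np.array([170,120]),(150,120),5))
E
```

```text
z t 30.0 [0.4587 0.269  0.1801] gap 0.0438 F [ 0.4 -0.4 -3.6] q6 1.97
z t 30.3 [0.4584 0.2689 0.1646] gap 0.0436 F [ 0.8 -0.4 -3.8] q6 1.97
z t 30.7 [0.4585 0.2689 0.1496] gap 0.0437 F [-0.1  0.  -3. ] q6 1.97
z t 31.0 [0.4585 0.2689 0.1381] gap 0.0436 F [-0.1  0.1 -3.4] q6 1.97
z t 31.2 [0.4585 0.2689 0.1286] gap 0.0443 F [ 0.6  0.6 -3.8] q6 1.97
```

View pics/l2.png

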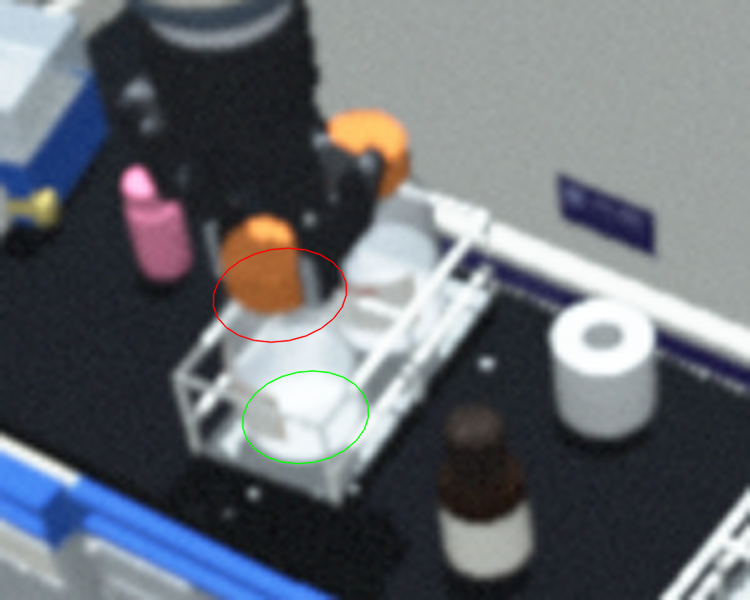

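The bottle is inside the cell with no side force, and its underside at about (305,417) matches the prediction. I'll release it and move the two brown bottles.

```bash
python3 - <<'E'
from job import *
c,a=cell('l',.042); env.move_straight([*c,.1280],rate=.05); st('l'); release(c)
pick((.438,.138),.084,'m',50,-1)
if state()['finger_gap']>.01:
    c=place('m',0,.084)
    if np.abs(state()['contact_force']).max()<6:
        release(c)
        pick((.438,-.138),.084,'m',50,-1,via=[(.44,-.06)])
        if state()['finger_gap']>.01:
            c=place('m',.06,.084)
            if np.abs(state()['contact_force']).max()<6: release(c); env.move_straight([.37,.0,.33],rate=.3); env.move_pose([.217,.586,.256],[-0.40392289,0.5803957,0.40392538,0.58037179]); st('home')
ps={n:vision.get_image(n) for n in('scene','top')}
for n in ps: save(ps[n],n+'_f')
cv2.imwrite('pics/f1.png',cv2.resize(ps['scene']['img'][130:360,160:520,::-1],None,fx=2.2,fy=2.2,interpolation=2))
cv2.imwrite('pics/f2.png',cv2.resize(ps['top']['img'][190:290,180:460,::-1],None,fx=2.85,fy=2.85,interpolation=2))
E
```

```text
l t 31.5 [0.4589 0.2691 0.1282] gap 0.0444 F [-0.   0.7 -3.6] q6 1.97
open t 32.0 [0.4588 0.2691 0.1281] gap 0.0856 F [1.  0.6 0.2] q6 1.97
at pick t 35.0 [0.4383 0.1381 0.0903] gap 0.0852 F [-0.3 -0.9 -0.1] q6 1.85
gripped t 35.5 [0.4383 0.1382 0.0904] gap 0.0276 F [-0.9 -0.1  6.5] q6 1.85
lifted t 36.0 [0.438  0.138  0.1201] gap 0.0278 F [ 0.  -0.8 -1. ] q6 1.85
above t 37.4 [ 0.499  -0.0076  0.2732] gap 0.0275 F [-0.7 -0.  -0.9] q6 1.53
down t 39.2 [ 0.5003 -0.0074  0.0958] gap 0.0278 F [-0.3  0.4 -0.2] q6 1.53
open t 39.8 [ 0.5001 -0.0074  0.0956] gap 0.0851 F [ 0.5 -0.8  0.1] q6 1.53
at pick t 43.0 [ 0.4383 -0.1381  0.0903] gap 0.0852 F [ 0.1  0.1 -0.1] q6 1.24
gripped t 43.6 [ 0.4383 -0.1383  0.0904] gap 0.0278 F [-0.8 -2.1  5.9] q6 1.24
lifted t 44.0 [ 0.438  -0.138   0.1201] gap 0.0279 F [ 0.1  0.3 -1. ] q6 1.24
above t 45.4 [ 0.4392 -0.0067  0.2735] gap 0.0276 F [-0.2 -0.6 -1.3] q6 1.53
down t 47.1 [ 0.4403 -0.0073  0.0958] gap 0.028 F [-0.1 -0.9 -2. ] q6 1.53
open t 47.7 [ 0.44   -0.0073  0.0955] gap 0.0854 F [-0.6  0.5 -0.2] q6 1.53
home t 51.3 [0.2179 0.5855 0.2561] gap 0.0848 F [-0.  -0.3 -0.7] q6 -0.02
```

View pics/f1.png

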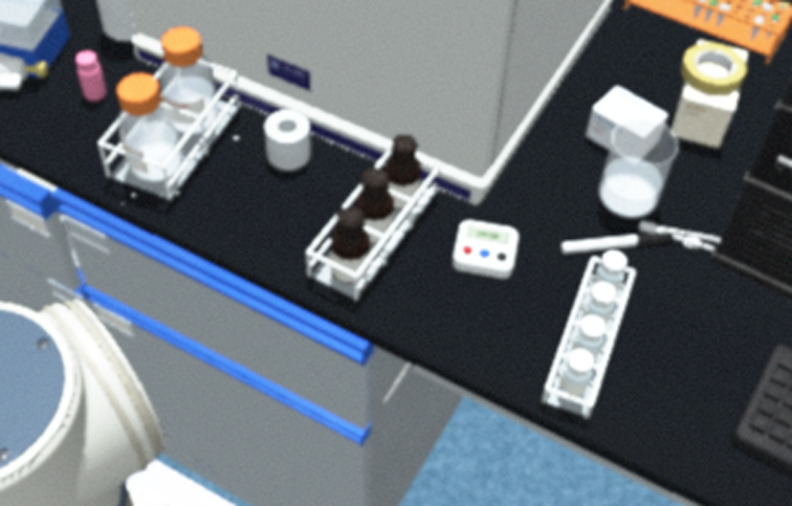

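View pics/f2.png

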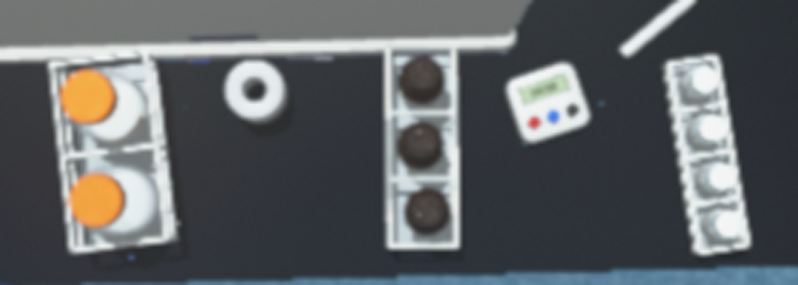

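Both final views show everything in its cell. The nearest brown bottle's cap, at (427,212) in the top crop, sits about 4–5 mm to the side of the row, so I'll take one closer look for lean.

```bash
python3 - <<'E'
from ov import *
from job import *
s=vision.get_image('scene');t=vision.get_image('top')
CY['b']=[(.029,.074,.098)]; I=[('b',cell('m',y)[0]) for y in(-.06,0,.06)]
a=overlay(s,I,np.array([295,185]),(66,84),6);b=overlay(t,I,np.array([305,200]),(66,84),6)
cv2.imwrite('pics/m.png',np.hstack([a,b]))
E
```

```text
(no output)
```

View pics/m.png

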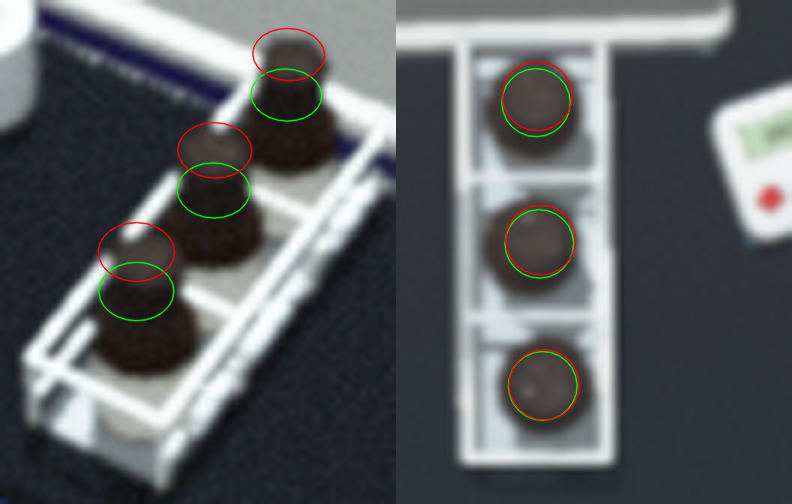

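The brown caps match the predicted outlines to 1–2 mm, at the same height as the fixed bottle and upright. I'm handing the job in.

```bash
python3 -c "
from bench import env; env.job_done()"
```

```text
the job is handed in; nothing more can be done
```

All five stray containers are back in their racks, and I handed the job in at about 51 s on the robot's clock, against the 120 s limit. No verdict was reported.

- **Placement:** the two white vials are in `rack_small` at +22 and +66 mm. The two brown bottles are in `rack_medium` at 0 and +60 mm. The large bottle is in `rack_large` at +42 mm.
- **Final pictures:** each container stands upright and evenly spaced with the bottles already fixed in its rack. By eye, the brown caps lie within about 3 mm of their predicted positions; I did not measure the vials and large bottle as closely.
- **One apparent mismatch:** in the final top view the nearest brown bottle looked 4–5 mm to the side. The closer overlay showed it standing upright, at the same height as the fixed bottle and within tolerance.
- **Forces:** readings stayed below about 7 N at every point I checked, the highest as the jaws closed on the bottles.
- **Bystanders:** the timer, the film roll and the pink vial look unmoved. The arm is clear, back at its start pose.

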